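Set the slotted pipe bracket against the rail and clamp it

ROBOT

A 6-joint arm with a two-finger parallel gripper is mounted at the origin on the work surface. World frame = base frame: x ahead of the robot, y to its left, z up, the work surface at z = 0. Lengths are in m, angles in rad, forces in N, time in s.
With the tool pointing down it reaches from about 0.375 to 0.9 m from the base axis. Payload 3.1 kg.
Tool frame: the origin (TCP) lies at the centre of the arm's flange, where the gripper is bolted on; the fingertips stand 173 mm ahead of it and the grasp point (between the pads) lies 155 mm ahead of it (tip_extent is the distance from the TCP to the fingertips, in m); z points along the fingers, y is the direction in which the jaws open and shut (so a half turn about z gives the same grasp; the last joint's range is limited). The gripper opens to 85 mm and grips with 20 to 120 N. Pads are 22 mm wide; open, the fingers measure 114 mm over their backs; the gripper's body (76 mm by 85 mm) begins 54 mm behind the grasp point. The pads swing forward as they close: fully open they stand 13 mm farther back than shut.
Start: joints at [-1.294, 0.527, 1.433, -0, 1.181, -0.178], TCP at [0.275, -0.561, 0.405] pointing down, gripper open.
Joint ranges: [-3.08, 3.08], [-0.75, 2.2], [0.22, 2.44], [-1.43, 4.57], [0, 2.65], [-2.85, 2.85]. Speed limits (rad/s): [2.79, 2.79, 3.14, 3.14, 3.14, 3.14].

INTERFACE

Orientations are given as a unit quaternion [x, y, z, w].
In Python, from station import sense, snapshot, sign_off, tip_extent gives the robot as it stands. The module is installed in compiled form; this text tells all that it offers.
- The arm moves only by the tool servo_tool, never from a script. Its argument "rows" is a list of rows, each a list of 3 entries, a list of its own where there are three numbers: the shift along the tool's x, y, z in mm, then the turn about the tool's z in degrees, then the opening, from -1 (shut) to 1 (fully open), so that 0 is half open. A call has 1 to 8 rows; each row is the pose to reach, as a shift and turn from the pose measured when the call began, along the tool's axes at that moment; what a row does not reach only later rows make up. A row lasts 1/10 s, in which the tool goes at most 50 mm and 8.59 degrees, less where a joint would pass 70% of its speed; a pose out of reach is approached as far as the arm can. A call with a gripper value outside its range is refused whole. The fingers move at their own pace and stop on an object; "force" is the grip in N (left out, the last holds). Time passes only in rows, so rows that repeat a pose let the fingers close. It gives the time, the measured TCP pose, the force and the opening at its end, in the units of the state.
- sense(): the state, without advancing time (a new reading comes with each control period).
- snapshot(name): name is "scene" or "side" or "wrist"; returns a dict with "image" (400x640x3 uint8, blue, green, red), "z_map" (400x640 float32, m along the optical axis (not along the pixel's ray), 0 where there is no reading), "vertical_fov" (degrees; the focal length in pixels is half the picture's height over the tangent of half this angle, whatever the lens; pixels are square), "cx", "cy" (the principal point, pixels), "cam_to_world" (4x4, takes a point from camera to world coordinates). Camera axes: x right, y down, z forward; pixel columns grow to the right and rows downward; lengths in m; the calibration is good to about 2 mm. A picture is of the moment at which its call begins.
- sign_off(): hands the job in, once; it reports no verdict.
The state is a dict: "t": time; "q": joint angles; "qd": joint speeds; "tau": joint torques, N m; "tcp_pos": TCP position; "tool_rot": TCP orientation; "force": force on the tool from outside, world axes, zero at the start; "ft_torque": the same for the moment, N m; "finger_gap": opening from 0.0 (shut) to 1.0 (fully open).
Only numpy, scipy, OpenCV 4.12 (cv2) and the standard library are available. Lean on these libraries where they do the work, as an engineer would, in place of code of your own. Each camera call takes 0.05 s, during which the arm holds its last target. There are 200 camera calls.

TASK

Slide the loose aluminium pipe bracket along its slotted holes to the scribed line, until its saddle sits fully home against the pipe; bring it up gently so that the rail is not strained. Then swing the bracket's clamping lever clockwise (seen from above) until it binds and is firmly hand-tight, without forcing it, so that the bracket stays clamped home; let go of everything and leave the other things on the plank alone.

Things in the scene. Friction and masses are not known exactly. Their poses are not given: they have to be found in the camera images.
- rail: Fixed steel pipe rail: pipe 28 mm thick, 360 mm long, axis 45 mm above the plank, ends turned down into 64 mm round flanges. Rigid: bracket on pipe over 20 N strains it. A guide screw stands 74 mm short of the pipe's axis (16 mm head, top at 12.5 mm). Origin on the plank, on the lever stud's axis; x level, square to the pipe (169 mm to its axis), the way the slots run; y along the pipe; z up.
- rail_face (a point): Point on the pipe's near side (facing the stud), half-way along it, 45 mm above the plank. Axes as rail: x points the way the bracket slides to go home.
- mark (a point): Middle of a thin dark scribed line across the plank, 110 mm long, parallel to the pipe, showing on both sides of the bracket's foot. With the bracket home, the near edge of the foot (the end away from the pipe) lies on it. Axes as rail.
- bracket: Loose aluminium pipe bracket, 0.22 to 0.4 kg, drags with 1 to 3 N; starts 12 to 28 mm short of home. Foot 190 x 50 x 6 mm, two 9.5 mm slots in line, round the lever's stud and the guide screw, whose heads keep it from lifting out; turns 1 degree at most. Origin: centre of the foot's underside; x along the foot to the pipe, z up. Near end at x = -95 mm; upright plate 50 wide, 72 high, x = 75 to 83.
- saddle (a point): Bottom of the half-round saddle on the pipe side of the bracket's upright, 89 mm along x from the bracket's origin, 45 mm above the plank. Home when it touches the pipe, so that it meets rail_face in the slide direction. Saddle and pipe are rigid: the push rises sharply at contact; 6 to 10 N seats it.
- upright (a point): Centre of the near flat face of the bracket's upright, the face to push on (anywhere 25 to 70 mm above the plank); this point is 45 mm up, 14 mm behind the saddle point. Only the low guide screw and the foot lie in front of it; the lever's arm stays 30 mm or more away.
- clamp_lever: Quick-action cam clamping lever, black steel, on the 8 mm stud in the near slot. Origin: on the stud's vertical axis, under its foot, 6 to 11 mm above the plank; x out along the arm, z up. Hub 25 mm across, 31 mm high; arm 75 mm long. Starts slack, arm on the -y side of rail. Clockwise from above it swings with under 4 N at the grip for 0.4 to 1.9 rad, differing each time, then binds. No end stop.
- lever_grip (a point): Middle of the lever's thick end, 64 mm from the stud's axis, 50 mm above the plank, 13 mm thick, round and level; free space below down to the foot or plank. Push its side or grip it across from above. Once it binds the push rises by about 1 N a mm: measured square to the arm here, under 8 N is too slack, 11 to 12 N right, over 16 N forces it. Stays where left.
- gasket: Bystander: flat ring gasket of hard silicone, 80 mm across, 6 mm thick, on the plank. Origin: centre of its underside.
- torch_switch: Bystander: small black plastic torch switch with a slide button, 44 x 24 x 18 mm, on the plank. Origin: centre of its underside.
- hub_cap: Bystander: domed steel wheel hub cap, 128 mm across, 29 mm high, on the plank. Origin: centre of its underside.
Mind the look-alikes: they are no part of the job. What is meant by the bracket is not orange, pink or turquoise, and is the larger of those in its own colour.

How it is judged:
By the outcome, as a careful person would: the job done as asked, in the order asked, and still so for the second after the job is handed in, with the robot touching nothing.
It also fails if it takes over 64 s, if anything falls off the work surface, if the arm or the gripper's body presses on something with over 40 N, if the wrist force passes 120 N, or if a joint passes its speed limit or range.

## Working session

There is one attempt and no reset: what is moved stays moved. The work goes in short steps, Python scripts to look and compute and a tool call to move; the robot and the scene stay as the last step left them, time stands still between calls to the robot, and variables do not carry over. Pictures are saved under pics/ and viewed, about 8 in all and at most 12, crops included, and the job is handed in when it is done.

Besides the shell and the picture viewer there is one more tool, called after "Emit:" in YAML: its name, and indented under it one key for each argument. servo_tool: Moves the arm, as the interface text tells. Its arguments: {"type":"object","properties":{"rows":{"type":"array"},"force":{"type":"number"}},"required":["rows"]}

```bash
mkdir -p pics
cat > h.py <<'E'
import numpy as np, cv2
from station import sense, snapshot, sign_off, tip_extent
from scipy.spatial.transform import Rotation as R
def shot(n,f=None):
    s=snapshot(n)
    if f: cv2.imwrite('pics/'+f,s['image'])
    return s
def cloud(s):
    z=s['z_map'];h,w=z.shape;f=h/2/np.tan(np.radians(s['vertical_fov'])/2)
    v,u=np.mgrid[:h,:w]
    p=np.stack([(u-s['cx'])*z/f,(v-s['cy'])*z/f,z],-1)
    T=np.array(s['cam_to_world']); p=p@T[:3,:3].T+T[:3,3]; p[z==0]=np.nan
    return p
def st():
    s=sense(); print('t',round(s['t'],2),'pos',np.round(s['tcp_pos'],4),'rot',np.round(s['tool_rot'],4),'F',np.round(s['force'],2),'gap',round(s['finger_gap'],3)); return s
E
python3 - <<'E'
from h import *
st(); print(tip_extent)
for n in('scene','side'):
    s=shot(n,n+'0.png'); np.savez(n+'0.npz',p=cloud(s),im=s['image']); print(np.round(s['cam_to_world'],3).tolist(),s['vertical_fov'])
E
```

```text
t 0.0 pos [ 0.2745 -0.5611  0.4037] rot [ 9.743e-01  2.254e-01 -1.000e-04 -1.100e-03] F [-0.22  0.29 -0.35] gap 1.0
0.1734
[[0.853, 0.349, -0.389, 1.048], [0.522, -0.539, 0.661, -0.904], [0.021, -0.767, -0.642, 0.937], [0.0, 0.0, 0.0, 1.0]] 50.567176046247326
[[-0.881, -0.345, 0.324, 0.234], [-0.474, 0.665, -0.578, 0.567], [-0.016, -0.662, -0.749, 0.792], [0.0, 0.0, 0.0, 1.0]] 57.694279536765634
```

View pics/scene0.png

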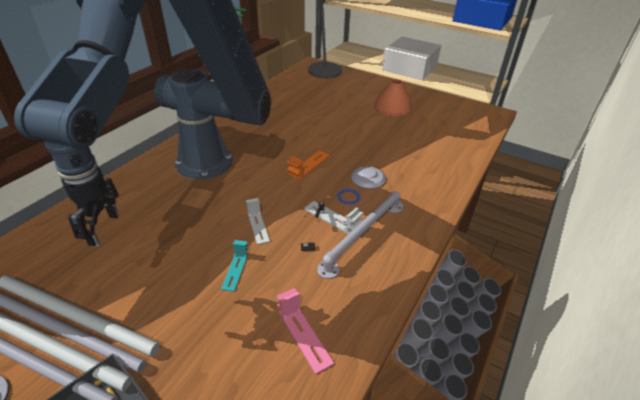

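View pics/side0.png

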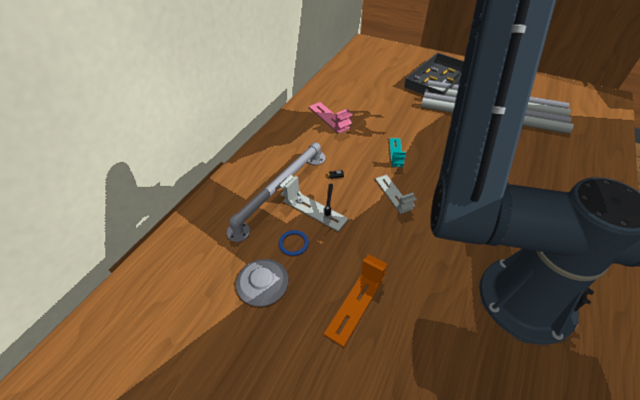

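The scene view shows the rail from (328,268) to (398,203), with the target bracket at about (340,215) and the lever at (320,210). The side view shows the lever at (328,200) and the upright at (290,188). Next I measure from the point clouds.

Run:
```python
from h import *
a=np.load('scene0.npz');b=np.load('side0.npz')
for n,d,px in(('scene',a,[(328,268),(398,203),(365,235),(320,210),(340,213),(355,215),(308,246),(348,196)]),('side',b,[(275,190),(237,232),(316,155),(328,200),(340,222),(290,188),(335,174)])):
    for u,v in px: print(n,u,v,np.round(d['p'][v,u],3))
p=np.concatenate([a['p'].reshape(-1,3),b['p'].reshape(-1,3)])
c=np.concatenate([a['im'].reshape(-1,3),b['im'].reshape(-1,3)])
np.savez('pc.npz',p=p,c=c)
# top-down map  of region
m=np.isfinite(p[:,0])&(p[:,2]>-.02)&(p[:,2]<.12)&(p[:,0]>.35)&(p[:,0]<.95)&(p[:,1]>-.35)&(p[:,1]<.25)
im=np.zeros((600,600,3),np.uint8);q=p[m];o=np.argsort(q[:,2])
im[((.95-q[o,0])*1000).astype(int).clip(0,599),((.25-q[o,1])*1000).astype(int).clip(0,599)]=c[m][o]
im=cv2.dilate(im,np.ones((3,3)))
cv2.imwrite('pics/top.png',im)
```

```text
scene 328 268 [ 0.674 -0.215  0.027]
scene 398 203 [0.724 0.161 0.018]
scene 365 235 [ 0.694 -0.021  0.004]
scene 320 210 [ 0.543 -0.046  0.054]
scene 340 213 [0.578 0.026 0.004]
scene 355 215 [ 0.653 -0.019  0.066]
scene 308 246 [ 0.576 -0.165  0.014]
scene 348 196 [0.557 0.119 0.002]
side 275 190 [0.68  0.012 0.047]
side 237 232 [0.703 0.167 0.02 ]
side 316 155 [ 0.659 -0.193  0.025]
side 328 200 [ 0.53  -0.022  0.048]
side 340 222 [0.48  0.003 0.009]
side 290 188 [ 0.64  -0.006  0.057]
side 335 174 [ 0.572 -0.152  0.015]
```

View pics/top.png

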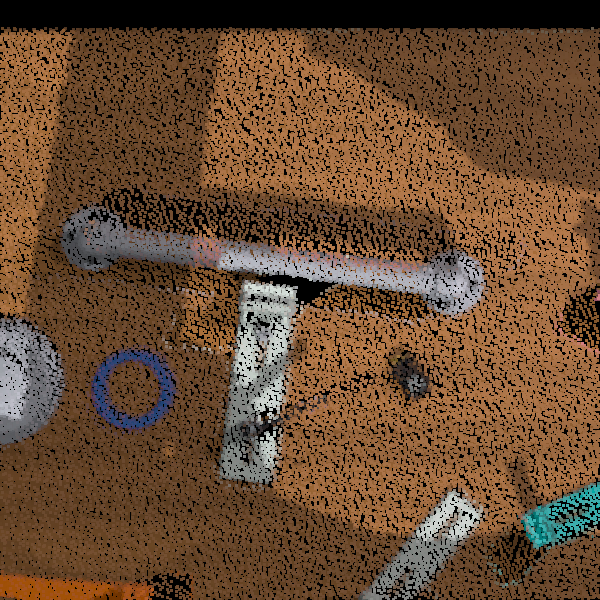

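The top map shows the slide heading at about -7°, the stud near world (0.52, 0.0) and the lever arm pointing towards -y and slightly +x. Next I compute rail and lever numbers.

Run:
```python
from h import *
d=np.load('pc.npz');p,c=d['p'],d['c'].astype(float)
m=(p[:,2]>.05)&(p[:,2]<.065)&(p[:,0]>.655)&(p[:,0]<.73)&(p[:,1]>-.17)&(p[:,1]<.12)
q=p[m]; k=np.polyfit(q[:,1],q[:,0],1)
for _ in range(3):
    r=q[:,0]-np.polyval(k,q[:,1]);w=abs(r)<.014;k=np.polyfit(q[w,1],q[w,0],1)
print('pipe x=%.4f y + %.4f'%tuple(k),'heading',np.degrees(np.arctan(-k[0])), w.sum())
th=np.arctan(-k[0]);ex=np.array([np.cos(th),np.sin(th)]);ey=np.array([-ex[1],ex[0]])
dark=(c.max(1)<75)&(p[:,2]>.012)&(p[:,2]<.075)&(abs(p[:,0]-.53)<.07)&(p[:,1]>-.1)&(p[:,1]<.04)
q=p[dark];print(len(q))
for lo,hi in((.012,.03),(.03,.042),(.042,.06),(.06,.075)):
    s=q[(q[:,2]>lo)&(q[:,2]<hi)]
    if len(s): print(lo,len(s),np.round(np.median(s,0),3),np.round(s.min(0),3),np.round(s.max(0),3))
s=q[q[:,2]>.044];o=np.argsort(s[:,1])[::max(1,len(s)//15)];print(np.round(s[o],3))
# light bracket pixels
l=(c.min(1)>120)&(p[:,2]<.08)&(p[:,0]>.44)&(p[:,0]<.665)&(p[:,1]>-.06)&(p[:,1]<.05)
f=p[l&(p[:,2]<.015)&(p[:,2]>.001)];u=p[l&(p[:,2]>.03)]
print('foot along',np.percentile(f[:,:2]@ex,[1,99]),'across',np.percentile(f[:,:2]@ey,[2,98]),'upright along',np.percentile(u[:,:2]@ex,[2,50,98]),'across',np.percentile(u[:,:2]@ey,[2,98]),'z',u[:,2].max())
print('pipe axis along',(np.array([k[1],0])@ex),ex,ey)
```

```text
pipe x=0.1129 y + 0.6909 heading -6.4430843090758945 1227
193
0.012 28 [0.519 0.005 0.022] [ 0.51  -0.01   0.013] [0.531 0.01  0.03 ]
0.03 59 [ 0.522 -0.     0.039] [ 0.511 -0.031  0.03 ] [0.531 0.011 0.042]
0.042 102 [ 0.538 -0.044  0.053] [ 0.519 -0.076  0.042] [0.551 0.    0.06 ]
0.06 4 [ 0.543 -0.057  0.061] [ 0.542 -0.074  0.06 ] [ 0.55  -0.056  0.062]
[[ 0.548 -0.076  0.058]
 [ 0.551 -0.071  0.056]
 [ 0.541 -0.068  0.055]
 [ 0.545 -0.065  0.06 ]
 [ 0.54  -0.061  0.058]
 [ 0.539 -0.057  0.056]
 [ 0.538 -0.055  0.058]
 [ 0.535 -0.051  0.053]
 [ 0.536 -0.047  0.057]
 [ 0.541 -0.044  0.057]
 [ 0.539 -0.041  0.053]
 [ 0.535 -0.038  0.05 ]
 [ 0.529 -0.034  0.049]
 [ 0.538 -0.03   0.048]
 [ 0.534 -0.024  0.046]
 [ 0.53  -0.022  0.048]]
foot along [0.46927799 0.64366015] across [0.03003527 0.07967857] upright along [0.63545174 0.64354617 0.66229403] across [0.0286988  0.07832302] z 0.07714152762689075
pipe axis along 0.6865361073583496 [ 0.99368382 -0.11221618] [0.11221618 0.99368382]
```

Estimates: the stud is at about (0.5205, -0.003), the lever heading about -68°, the gap to home about 19 mm, and the upright's near face at 0.638 m along the slide. I move above the upright.

Emit:
servo_tool:
  rows:
    - [[40, -25, 6], -8, -1]
    - [[80, -50, 12], -16, -1]
    - [[120, -76, 18], -24, -1]
    - [[160, -101, 24], -32, -1]
    - [[200, -126, 28], -40, -1]
    - [[240, -151, 32], -48, -1]
    - [[280, -177, 36], -56, -1]
    - [[320, -202, 40], -64, -1]

```text
t: 0.9
tcp_pos: [0.4738, -0.2372, 0.3639]
tool_rot: [0.705, 0.709, 0.0, -0.001]
force: [1.1, -0.2, 0.1]
finger_gap: 0.001
```

```bash
cat >> h.py <<'E'
def to(x,y,z,yaw):
    s=st(); r=R.from_quat(s['tool_rot']); d=r.inv().apply(np.array([x,y,z])-s['tcp_pos'])*1000
    a=r.as_matrix()[:,0]; cur=np.degrees(np.arctan2(a[1],a[0])); print('yaw',round(cur,2),'shift',np.round(d,1),'turn',round(-((yaw-cur+180)%360-180),1),'q6',round(s['q'][5],2))
E
python3 - <<'E'
from h import *
to(.6122,-.0143,.33,173.6)
E
```

```text
t 0.9 pos [ 0.4738 -0.2372  0.3639] rot [ 7.048e-01  7.094e-01  5.000e-04 -1.200e-03] F [ 1.07 -0.21  0.08] gap 0.001
yaw 90.38 shift [221.9 139.9  34.3] turn -83.2 q6 -0.68
```

Emit:
servo_tool:
  rows:
    - [[32, 20, 5], -8, -1]
    - [[64, 40, 10], -16, -1]
    - [[96, 60, 15], -24, -1]
    - [[128, 80, 20], -32, -1]
    - [[160, 100, 25], -40, -1]
    - [[192, 120, 30], -48, -1]
    - [[222, 140, 34], -56, -1]
    - [[222, 140, 34], -64, -1]

```text
t: 1.7
tcp_pos: [0.6138, -0.0104, 0.3293]
tool_rot: [0.217, 0.976, 0.002, -0.001]
force: [0.1, -1.0, -0.5]
finger_gap: -0.002
```

Emit:
servo_tool:
  rows:
    - [[0, 0, 0], -8, -1]
    - [[0, 0, 0], -16, -1]
    - [[0, 0, 0], -19, -1]
    - [[0, 0, 0], -19, -1]

```text
t: 2.1
tcp_pos: [0.6136, -0.0102, 0.3288]
tool_rot: [0.053, 0.999, 0.002, -0.001]
force: [0.0, 0.5, -0.5]
finger_gap: 0.001
```

Run:
```python
from h import *
to(.6122,-.0143,.209,173.6)
s=shot('wrist','w1.png'); np.savez('w1.npz',p=cloud(s),im=s['image']);print(np.round(s['cam_to_world'],3).tolist())
```

```text
t 2.1 pos [ 0.6136 -0.0102  0.3288] rot [ 5.260e-02  9.986e-01  1.900e-03 -9.000e-04] F [ 0.05  0.5  -0.54] gap 0.001
yaw 173.97 shift [  0.7  -4.6 119.8] turn 0.4 q6 -1.67
[[0.106, 0.949, 0.297, 0.537], [0.994, -0.102, -0.028, -0.003], [0.004, 0.298, -0.954, 0.298], [0.0, 0.0, 0.0, 1.0]]
```

View pics/w1.png

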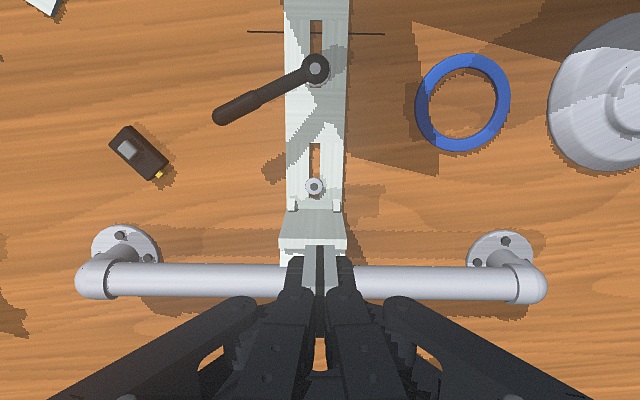

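The wrist view shows the hub at (316,68), the grip end at (222,117), the guide screw at (314,187), the scribed line at row 33 and the upright's top edge at row about 240. Positions from its depth map come next.

Run:
```python
from h import *
d=np.load('w1.npz');p=d['p'];im=d['im']
for n,u,v in(('hub',316,68),('grip',235,109),('gripend',222,117),('screw',314,187),('uptop',315,243),('up L',284,243),('up R',344,243),('mark l',262,32),('mark r',372,34),('foot',300,130),('pipe',200,280),('pipeR',450,282)):
    print(n,np.round(np.nanmedian(p[v-1:v+2,u-1:u+2].reshape(-1,3),0),4))
th=np.radians(-6.44);ex=np.array([np.cos(th),np.sin(th)]);ey=np.array([-ex[1],ex[0]])
q=p[205:255,275:355].reshape(-1,3);q=q[(q[:,2]>.03)&(q[:,2]<.085)]
print('up',len(q),np.percentile(q[:,:2]@ex,[1,20,50,80,99]),np.percentile(q[:,:2]@ey,[1,99]),np.nanmax(q[:,2]))
g=p[60:130,205:330].reshape(-1,3);g=g[(g[:,2]>.046)&(g[:,2]<.07)]
mu=g.mean(0);_,_,V=np.linalg.svd(g[:,:2]-mu[:2],full_matrices=False);dd=V[0]*np.sign(-V[0][1]);print('arm',mu,dd,np.degrees(np.arctan2(dd[1],dd[0])),'end',(( g[:,:2]-mu[:2])@dd).max(),g[:,2].max())
q=p[262:300,120:270].reshape(-1,3);q=np.r_[q,p[262:300,360:490].reshape(-1,3)];q=q[q[:,2]>.054];k=np.polyfit(q[:,1],q[:,0],1);print('pipe top',k,np.degrees(np.arctan(-k[0])))
```

```text
hub [ 0.5216 -0.0024  0.0409]
grip [ 0.5429 -0.0609  0.0563]
gripend [ 0.5472 -0.0706  0.0569]
screw [ 0.6161 -0.0147  0.0131]
uptop [ 0.6422 -0.0162  0.0718]
up L [ 0.6398 -0.0387  0.0719]
up R [0.6446 0.0049 0.0715]
mark l [ 0.4877 -0.0423 -0.    ]
mark r [4.984e-01 4.500e-02 4.000e-04]
foot [ 0.567  -0.0213  0.0053]
pipe [ 0.6714 -0.1123  0.0566]
pipeR [0.6953 0.0877 0.0566]
up 2081 [0.6355888  0.63607932 0.63647539 0.64047778 0.65323578] [0.02917459 0.07855027] 0.0735231985667569
arm [ 0.54007263 -0.05373122  0.05345133] [ 0.34664503 -0.93799639] -69.71775310322931 end 0.02631855422861732 0.05912578372713781
pipe top [0.11524369 0.68694706] -6.573975953070472
```

I descend in front of the upright.

Emit:
servo_tool:
  rows:
    - [[0, -4, 40], 0.4, -1]
    - [[0, -4, 75], 0.4, -1]
    - [[0, -4, 105], 0.4, -1]
    - [[0, -4, 120], 0.4, -1]
    - [[0, -4, 120], 0.4, -1]

```text
t: 2.65
tcp_pos: [0.6122, -0.0138, 0.2066]
tool_rot: [0.057, 0.998, 0.002, -0.003]
force: [-0.7, 0.2, 0.6]
finger_gap: -0.004
```

Run:
```python
from h import *
to(.6122,-.0143,.209,173.6)
```

```text
t 2.65 pos [ 0.6122 -0.0138  0.2066] rot [ 0.0571  0.9984  0.0023 -0.0033] F [-0.73  0.17  0.59] gap -0.004
yaw 173.45 shift [-0.  -0.5 -2.4] turn -0.1 q6 -1.67
```

Emit:
servo_tool:
  rows:
    - [[-4, 0, 0], 0, -1]
    - [[-8, 0, 0], 0, -1]
    - [[-12, 0, 0], 0, -1]
    - [[-15, 0, 0], 0, -1]
    - [[-18, 0, 0], 0, -1]
    - [[-21, 0, 0], 0, -1]
    - [[-24, 0, 0], 0, -1]
    - [[-26, 0, 0], 0, -1]

```text
t: 3.45
tcp_pos: [0.6367, -0.0164, 0.207]
tool_rot: [0.057, 0.998, 0.003, -0.006]
force: [-9.1, 0.4, 10.4]
finger_gap: -0.002
```

Emit:
servo_tool:
  rows:
    - [[-1, 0, 0], 0, -1]
    - [[-2, 0, 0], 0, -1]
    - [[-3, 0, 0], 0, -1]

```text
t: 3.75
tcp_pos: [0.6396, -0.0167, 0.2069]
tool_rot: [0.057, 0.998, 0.003, -0.006]
force: [-3.3, 0.6, 2.8]
finger_gap: -0.002
```

Emit:
servo_tool:
  rows:
    - [[-0.7, 0, 0], 0, -1]
    - [[-1.4, 0, 0], 0, -1]
    - [[-2, 0, 0], 0, -1]
    - [[-2, 0, 0], 0, -1]

```text
t: 4.15
tcp_pos: [0.6413, -0.0168, 0.207]
tool_rot: [0.057, 0.998, 0.003, -0.007]
force: [-5.8, 1.7, 4.8]
finger_gap: 0.002
```

Emit:
servo_tool:
  rows:
    - [[-0.7, 0, 0], 0, -1]
    - [[-1.4, 0, 0], 0, -1]
    - [[-2, 0, 0], 0, -1]
    - [[-2, 0, 0], 0, -1]

```text
t: 4.55
tcp_pos: [0.643, -0.017, 0.2071]
tool_rot: [0.057, 0.998, 0.003, -0.007]
force: [-5.0, -0.3, 4.5]
finger_gap: 0.002
```

Run:
```python
from h import *
st()
s=shot('wrist'); p=cloud(s); np.savez('w2.npz',p=p,im=s['image'])
s=shot('side'); im=s['image']; cv2.imwrite('pics/s2.png',cv2.resize(im[140:250,220:370],None,fx=5,fy=5,interpolation=cv2.INTER_CUBIC))
```

```text
t 4.55 pos [ 0.643  -0.017   0.2071] rot [ 0.0569  0.9984  0.0027 -0.0074] F [-5.04 -0.28  4.47] gap 0.002
```

View pics/s2.png

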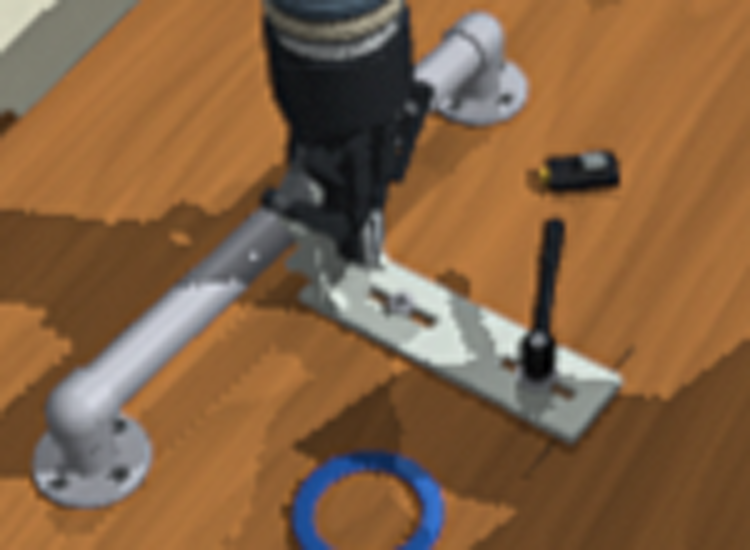

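The bracket has moved, and its near edge still overhangs the scribed line by a few mm. I measure what is left.

Run:
```python
from h import *
d=np.load('w2.npz');p=d['p'];im=d['im']
th=np.radians(-6.5);ex=np.array([np.cos(th),np.sin(th)]);ey=np.array([-ex[1],ex[0]])
a=p[...,:2]@ex;b=p[...,:2]@ey
f=(p[...,2]>.003)&(p[...,2]<.012)&(abs(b-.054)<.02)&(a<.5);print('near edge',np.sort(a[f])[:20].round(4), (~np.isnan(a)).sum())
u=(p[...,2]>.02)&(p[...,2]<.07)&(abs(b-.054)<.03)&(a>.62)&(a<.67);print('up',u.sum(),np.percentile(a[u],[2,20,50,80]))
g=im.max(2);m=(g<60)&(abs(p[...,2])<.003)&(a>.46)&(a<.51);print('dark',m.sum(),np.percentile(a[m],[5,50,95]) if m.any() else '')
print(np.nanmin(a))
c=p[...,2]>.07
s=sense();T=R.from_quat(s['tool_rot']).as_matrix();print(T.round(3))
```

```text
near edge [] 254982
up 3475 [0.62746749 0.62800468 0.63187795 0.64950973]
dark 0 
0.520367699905722
[[-0.993  0.114 -0.014]
 [ 0.114  0.994  0.006]
 [ 0.015  0.005 -1.   ]]
```

Emit:
servo_tool:
  rows:
    - [[-0.5, 0, -1], 0, -1]
    - [[-1, 0, -1], 0, -1]
    - [[-1.5, 0, -1], 0, -1]
    - [[-2, 0, -1], 0, -1]
    - [[-2, 0, -1], 0, -1]

```text
t: 5.15
tcp_pos: [0.6452, -0.0173, 0.208]
tool_rot: [0.057, 0.998, 0.003, -0.007]
force: [-2.8, 0.6, -0.7]
finger_gap: 0.002
```

Emit:
servo_tool:
  rows:
    - [[-0.5, 0, 0], 0, -1]
    - [[-1, 0, 0], 0, -1]
    - [[-1.5, 0, 0], 0, -1]
    - [[-1.5, 0, 0], 0, -1]

```text
t: 5.55
tcp_pos: [0.6468, -0.0175, 0.2079]
tool_rot: [0.057, 0.998, 0.003, -0.007]
force: [-2.4, 1.0, 0.6]
finger_gap: 0.002
```

Emit:
servo_tool:
  rows:
    - [[-0.5, 0, 0], 0, -1]
    - [[-1, 0, 0], 0, -1]
    - [[-1.5, 0, 0], 0, -1]
    - [[-1.5, 0, 0], 0, -1]

```text
t: 5.95
tcp_pos: [0.6485, -0.0177, 0.2079]
tool_rot: [0.057, 0.998, 0.003, -0.006]
force: [-2.8, 0.6, 1.6]
finger_gap: -0.001
```

Emit:
servo_tool:
  rows:
    - [[-0.4, 0, 0], 0, -1]
    - [[-0.8, 0, 0], 0, -1]
    - [[-1.2, 0, 0], 0, -1]
    - [[-1.2, 0, 0], 0, -1]

```text
t: 6.35
tcp_pos: [0.6499, -0.0178, 0.2078]
tool_rot: [0.057, 0.998, 0.003, -0.006]
force: [-3.1, 0.5, 1.4]
finger_gap: -0.001
```

Emit:
servo_tool:
  rows:
    - [[-0.3, 0, 0], 0, -1]
    - [[-0.6, 0, 0], 0, -1]
    - [[-0.9, 0, 0], 0, -1]
    - [[-0.9, 0, 0], 0, -1]

```text
t: 6.75
tcp_pos: [0.6506, -0.0179, 0.2077]
tool_rot: [0.057, 0.998, 0.003, -0.006]
force: [-3.6, -0.8, 2.3]
finger_gap: 0.002
```

Run:
```python
from h import *
st()
s=shot('side'); im=s['image']; cv2.imwrite('pics/s3.png',cv2.resize(im[185:240,290:365],None,fx=10,fy=10,interpolation=cv2.INTER_CUBIC))
```

```text
t 6.75 pos [ 0.6506 -0.0179  0.2077] rot [ 0.057   0.9984  0.0027 -0.0062] F [-3.61 -0.8   2.28] gap 0.002
```

View pics/s3.png

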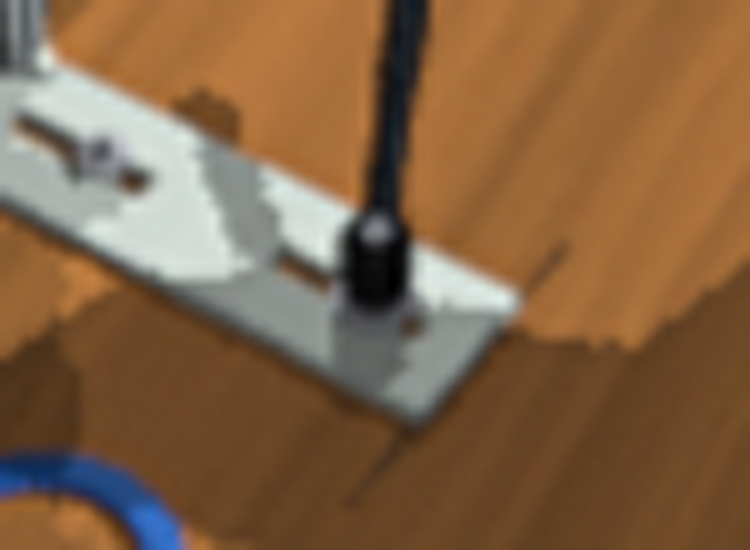

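The near edge of the foot now almost meets the scribed line, with about 1-2 mm left.

Emit:
servo_tool:
  rows:
    - [[-0.3, 0, 0], 0, -1]
    - [[-0.6, 0, 0], 0, -1]
    - [[-0.9, 0, 0], 0, -1]
    - [[-0.9, 0, 0], 0, -1]

```text
t: 7.2
tcp_pos: [0.6517, -0.018, 0.2077]
tool_rot: [0.057, 0.998, 0.003, -0.006]
force: [-2.1, 0.1, 1.8]
finger_gap: -0.001
```

Emit:
servo_tool:
  rows:
    - [[-0.3, 0, 0], 0, -1]
    - [[-0.6, 0, 0], 0, -1]
    - [[-0.6, 0, 0], 0, -1]

```text
t: 7.5
tcp_pos: [0.6522, -0.018, 0.2075]
tool_rot: [0.057, 0.998, 0.003, -0.006]
force: [-3.7, 0.9, 1.6]
finger_gap: 0.002
```

Emit:
servo_tool:
  rows:
    - [[-0.3, 0, 0], 0, -1]
    - [[-0.6, 0, 0], 0, -1]
    - [[-0.8, 0, 0], 0, -1]
    - [[-0.8, 0, 0], 0, -1]

```text
t: 7.9
tcp_pos: [0.6525, -0.018, 0.2074]
tool_rot: [0.057, 0.998, 0.003, -0.007]
force: [-5.4, 0.8, 3.1]
finger_gap: -0.004
```

Emit:
servo_tool:
  rows:
    - [[-0.3, 0, 0], 0, -1]
    - [[-0.6, 0, 0], 0, -1]
    - [[-0.8, 0, 0], 0, -1]
    - [[-0.8, 0, 0], 0, -1]

```text
t: 8.3
tcp_pos: [0.6527, -0.018, 0.2075]
tool_rot: [0.057, 0.998, 0.003, -0.008]
force: [-6.5, 1.0, 3.7]
finger_gap: 0.002
```

The tool has stopped advancing and the force is rising, so the saddle is touching the pipe. I press to about 8-10 N to seat it.

Emit:
servo_tool:
  rows:
    - [[-0.5, 0, 0], 0, -1]
    - [[-1, 0, 0], 0, -1]
    - [[-1.2, 0, 0], 0, -1]
    - [[-1.2, 0, 0], 0, -1]

```text
t: 8.7
tcp_pos: [0.6531, -0.0181, 0.2075]
tool_rot: [0.057, 0.998, 0.003, -0.01]
force: [-6.2, 0.8, 3.6]
finger_gap: 0.003
```

Run:
```python
from h import *
st();print(sense()['ft_torque'])
```

```text
t 8.7 pos [ 0.6531 -0.0181  0.2075] rot [ 0.0568  0.9983  0.0029 -0.0096] F [-6.17  0.77  3.6 ] gap 0.003
[ 0.0033577   0.8560348  -0.00239138]
```

Emit:
servo_tool:
  rows:
    - [[-0.7, 0, 0], 0, -1]
    - [[-1.4, 0, 0], 0, -1]
    - [[-1.8, 0, 0], 0, -1]
    - [[-1.8, 0, 0], 0, -1]

```text
t: 9.1
tcp_pos: [0.6538, -0.0182, 0.2075]
tool_rot: [0.057, 0.998, 0.003, -0.012]
force: [-8.8, -0.2, 5.5]
finger_gap: 0.001
```

Run:
```python
from h import *
st();print(sense()['ft_torque'])
s=shot('side'); im=s['image']; cv2.imwrite('pics/s4.png',np.hstack([cv2.resize(im[185:240,290:345],(550,550),interpolation=cv2.INTER_CUBIC)[:, :1],cv2.resize(im[150:240,270:365],None,fx=6,fy=6,interpolation=cv2.INTER_CUBIC)[-540:,:].copy() if 0 else cv2.resize(im[185:240,290:365],(750,550),interpolation=cv2.INTER_CUBIC)]))
```

```text
t 9.1 pos [ 0.6538 -0.0182  0.2075] rot [ 0.0567  0.9983  0.003  -0.0117] F [-8.77 -0.18  5.47] gap 0.001
[ 0.0723048   1.04083032 -0.01138918]
```

View pics/s4.png

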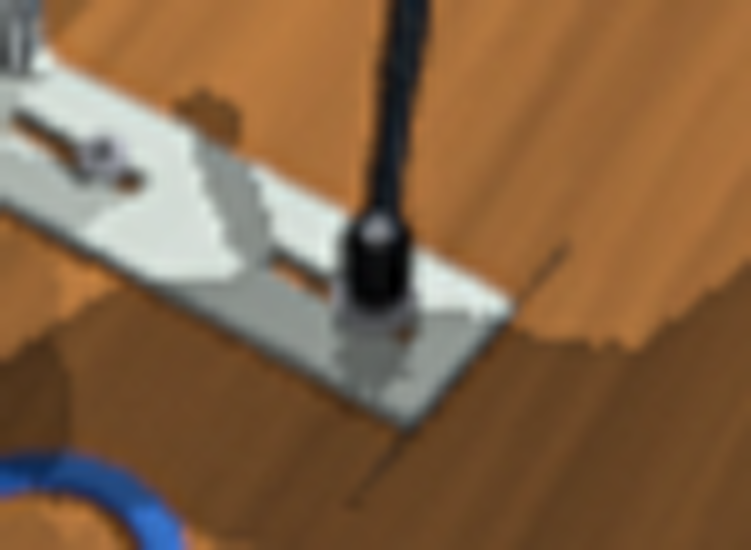

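The near edge of the foot now lies on the scribed line and the contact force was about 9 N, so the bracket is home. I back off and rise.

Emit:
servo_tool:
  rows:
    - [[3, 0, 0], 0, -1]
    - [[8, 0, 0], 0, -1]
    - [[14, 0, 0], 0, -1]
    - [[14, 0, -25], -5, -1]
    - [[14, 0, -50], -11, -1]
    - [[14, 0, -65], -19, -1]
    - [[14, 0, -65], -26, -1]
    - [[14, 0, -65], -26, -1]

```text
t: 9.95
tcp_pos: [0.6416, -0.0171, 0.2737]
tool_rot: [-0.169, 0.986, 0.005, -0.009]
force: [-0.4, -0.2, 0.8]
finger_gap: 0.001
```

```bash
cat >> h.py <<'E'
STUD=np.array([.521,-.0025])
def tip(s):
    r=R.from_quat(s['tool_rot']); return np.array(s['tcp_pos'])+r.apply([0,0,.1734])
def totip(x,y,z,yaw):
    s=st(); t=tip(s); r=R.from_quat(s['tool_rot']); print('tip',t.round(4)); d=r.inv().apply(np.array([x,y,z])-t)*1000
    a=r.as_matrix()[:,0]; cur=np.degrees(np.arctan2(a[1],a[0])); print('yaw',round(cur,2),'tipshift',np.round(d,1),'turn',round(-((yaw-cur+180)%360-180),1),'q6',round(s['q'][5],2))
def stud(n=6):
    o=[]
    for i in range(n):
        s=sense();F=np.array(s['force']);M=np.array(s['ft_torque']);d=np.array(s['tcp_pos'])[:2]-STUD
        o.append(np.r_[F,M,(M[2]+d[0]*F[1]-d[1]*F[0])/.064])
        if i<n-1: snapshot('wrist')
    o=np.array(o); m=o.mean(0); t=tip(s)[:2]-STUD
    a=R.from_quat(s['tool_rot']).as_matrix()[:,0]
    print('t',round(s['t'],2),'F',m[:3].round(2),'M',m[3:6].round(3),'Feq',m[6].round(2),'+-',(o[:,6].std()/n**.5).round(2),'|Fxy|',np.hypot(*m[:2]).round(2),'tip r',np.hypot(*t).round(4),'ang',np.degrees(np.arctan2(t[1],t[0])).round(1),'yaw',np.degrees(np.arctan2(a[1],a[0])).round(1),'tipz',tip(s)[2].round(4))
E
python3 - <<'E'
from h import *
stud(8)
totip(.569,-.053,.032,200)
s=shot('wrist');p=cloud(s)
cv2.imwrite('pics/w5.png',s['image'])
E
```

```text
t 10.3 F [-0.05 -0.14 -0.14] M [-0.024 -0.006 -0.01 ] Feq -0.43 +- 0.42 |Fxy| 0.14 tip r 0.1169 ang -6.5 yaw -160.5 tipz 0.0989
t 10.3 pos [ 0.6413 -0.0171  0.2723] rot [-0.1689  0.9855  0.0057 -0.0111] F [-0.72  0.68 -0.5 ] gap 0.001
tip [ 0.6371 -0.0157  0.0989]
yaw -160.54 tipshift [ 75.3 -13.5  68.2] turn -0.5 q6 -2.11
```

View pics/w5.png

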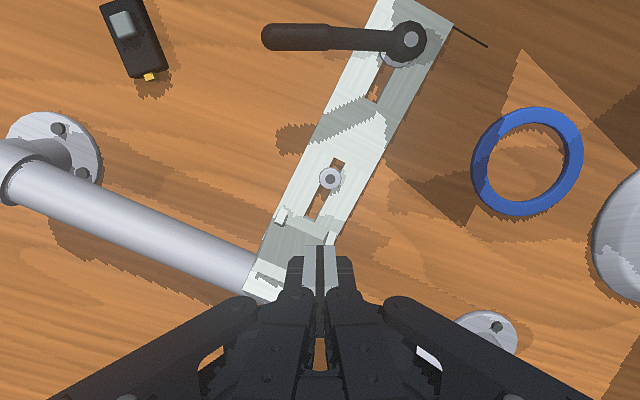

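The view shows the near edge still on the line at (453,25), and the lever level in the picture, so it is parallel to the tool's y. I move beside the grip and descend.

Emit:
servo_tool:
  rows:
    - [[36, -7, 0], 0, -1]
    - [[72, -13, 0], 0, -1]
    - [[74, -13, 10], 0, -1]
    - [[75, -13, 40], 0, -1]
    - [[75, -13, 60], 0, -1]
    - [[75, -13, 67], 0, -1]
    - [[75, -13, 67], 0, -1]

```text
t: 11.05
tcp_pos: [0.5734, -0.0536, 0.2055]
tool_rot: [-0.169, 0.986, 0.006, -0.012]
force: [-0.8, 0.1, 0.5]
finger_gap: -0.001
```

Run:
```python
from h import *
stud(4)
totip(.569,-.053,.032,200)
```

```text
t 11.2 F [-0.52  0.06  0.38] M [-0.006 -0.025  0.007] Feq -0.26 +- 0.42 |Fxy| 0.53 tip r 0.0703 ang -45.4 yaw -160.5 tipz 0.0341
t 11.2 pos [ 0.5741 -0.0538  0.2074] rot [-0.1691  0.9855  0.0052 -0.0101] F [0.15 0.18 0.59] gap -0.002
tip [ 0.5703 -0.0526  0.0341]
yaw -160.52 tipshift [1.4 0.  2.1] turn -0.5 q6 -2.2
```

```bash
cat >> h.py <<'E'
def plan(phis,d=.0175,z=.032,rad=.064):
    s=sense();t=tip(s);r=R.from_quat(s['tool_rot']);a=r.as_matrix()[:,0];cur=np.degrees(np.arctan2(a[1],a[0]));rows=[]
    for f in phis:
        u=lambda q:np.array([np.cos(np.radians(q)),np.sin(np.radians(q))])
        g=STUD+rad*u(f)-d*u(f-90); k=r.inv().apply(np.r_[g,z]-t)*1000
        rows.append([[round(float(v),1) for v in k],round(float(-((f-90-cur+180)%360-180)),1),-1])
    print(rows)
E
python3 - <<'E'
from h import *
plan([-67,-68,-69,-71,-74,-77,-80,-83])
E
```

```text
[[[8.4, 0.8, 2.3], -3.5, -1], [[9.5, 0.5, 2.3], -2.5, -1], [[10.6, 0.1, 2.3], -1.5, -1], [[12.8, -0.5, 2.3], 0.5, -1], [[16.2, -1.3, 2.4], 3.5, -1], [[19.6, -1.9, 2.4], 6.5, -1], [[23.0, -2.4, 2.5], 9.5, -1], [[26.5, -2.6, 2.5], 12.5, -1]]
```

Emit:
servo_tool:
  rows:
    - [[5, 0, 1], 0, -1]
    - [[9, 0, 2], 0, -1]
    - [[11, 0, 2], 0, -1]
    - [[13, -0.5, 2], 1, -1]
    - [[16, -1.3, 2], 3.5, -1]
    - [[19.6, -2, 2], 6.5, -1]
    - [[23, -2.4, 2], 9.5, -1]
    - [[26.5, -2.6, 2], 12.5, -1]

```text
t: 12.0
tcp_pos: [0.5503, -0.0652, 0.206]
tool_rot: [-0.059, 0.998, 0.004, -0.01]
force: [2.1, 0.5, -1.8]
finger_gap: 0.002
```

Run:
```python
from h import *
stud(4)
plan([-86,-89,-92,-95])
```

```text
t 12.15 F [ 1.13  0.04 -0.8 ] M [ 0.066 -0.186  0.029] Feq 1.58 +- 0.51 |Fxy| 1.14 tip r 0.0666 ang -67.6 yaw -173.0 tipz 0.0327
[[[3.5, -0.6, 0.7], 3.0, -1], [[7.0, -1.3, 0.8], 6.0, -1], [[10.4, -1.7, 0.8], 9.0, -1], [[13.9, -2.0, 0.9], 12.0, -1]]
```

Emit:
servo_tool:
  rows:
    - [[3.5, -0.6, 0.7], 3, -1]
    - [[7, -1.3, 0.7], 6, -1]
    - [[10.4, -1.7, 0.8], 9, -1]
    - [[13.9, -2, 0.8], 12, -1]
    - [[13.9, -2, 0.8], 12, -1]

```text
t: 12.65
tcp_pos: [0.5366, -0.0691, 0.2056]
tool_rot: [0.043, 0.999, 0.003, -0.01]
force: [1.0, -1.0, 0.0]
finger_gap: -0.002
```

Run:
```python
from h import *
stud(4)
plan([-97,-99,-101,-103])
```

```text
t 12.8 F [ 0.84 -0.78 -0.3 ] M [-0.074 -0.115  0.005] Feq 0.77 +- 0.11 |Fxy| 1.15 tip r 0.0666 ang -79.5 yaw 175.1 tipz 0.0322
[[[2.5, -0.4, 0.3], 2.1, -1], [[4.8, -0.9, 0.3], 4.1, -1], [[7.1, -1.3, 0.3], 6.1, -1], [[9.4, -1.6, 0.4], 8.1, -1]]
```

Emit:
servo_tool:
  rows:
    - [[2.4, -0.4, 0.3], 2, -1]
    - [[4.8, -0.9, 0.3], 4, -1]
    - [[7.1, -1.3, 0.3], 6, -1]
    - [[9.4, -1.6, 0.3], 8, -1]

```text
t: 13.2
tcp_pos: [0.5277, -0.07, 0.2055]
tool_rot: [0.113, 0.994, 0.002, -0.01]
force: [1.7, -1.3, -1.5]
finger_gap: -0.003
```

Emit:
servo_tool:
  rows:
    - [[2.4, -0.4, 0], 2, -1]
    - [[4.8, -0.9, 0], 4, -1]
    - [[7.1, -1.2, 0], 6, -1]
    - [[7.1, -1.2, 0], 6, -1]

```text
t: 13.6
tcp_pos: [0.5207, -0.0697, 0.2057]
tool_rot: [0.164, 0.986, 0.001, -0.01]
force: [0.6, -1.2, -0.7]
finger_gap: -0.002
```

Run:
```python
from h import *
stud(4)
plan([-109,-111,-113,-115,-117])
```

```text
t 13.75 F [ 0.8  -0.98 -0.51] M [-0.156 -0.177  0.024] Feq 1.21 +- 0.24 |Fxy| 1.27 tip r 0.0663 ang -93.0 yaw 161.1 tipz 0.0323
[[[0.7, -0.2, 0.3], 0.1, -1], [[3.0, -0.8, 0.4], 2.1, -1], [[5.3, -1.3, 0.4], 4.1, -1], [[7.5, -1.7, 0.5], 6.1, -1], [[9.8, -2.0, 0.5], 8.1, -1]]
```

Emit:
servo_tool:
  rows:
    - [[3, -0.8, 0.3], 2, -1]
    - [[5.3, -1.3, 0.3], 4, -1]
    - [[7.5, -1.7, 0.4], 6, -1]
    - [[9.8, -2, 0.4], 8, -1]

```text
t: 14.15
tcp_pos: [0.5112, -0.0685, 0.2055]
tool_rot: [0.233, 0.972, 0.001, -0.009]
force: [2.6, -0.2, -1.3]
finger_gap: 0.002
```

Emit:
servo_tool:
  rows:
    - [[2.4, -0.4, 0], 2, -1]
    - [[4.8, -0.9, 0], 4, -1]
    - [[7.1, -1.2, 0], 6, -1]
    - [[7.1, -1.2, 0], 6, -1]

```text
t: 14.55
tcp_pos: [0.5043, -0.0664, 0.2056]
tool_rot: [0.283, 0.959, 0.0, -0.009]
force: [0.0, -0.8, -0.6]
finger_gap: -0.0
```

Run:
```python
from h import *
stud(4)
plan([-123,-125,-127,-129,-131])
```

```text
t 14.7 F [ 0.41 -1.66 -0.72] M [-0.129 -0.132  0.001] Feq 0.86 +- 0.25 |Fxy| 1.71 tip r 0.0659 ang -107.4 yaw 147.1 tipz 0.0323
[[[0.2, -0.5, 0.3], 0.1, -1], [[2.5, -1.1, 0.3], 2.1, -1], [[4.7, -1.5, 0.4], 4.1, -1], [[7.0, -2.0, 0.4], 6.1, -1], [[9.3, -2.3, 0.5], 8.1, -1]]
```

Emit:
servo_tool:
  rows:
    - [[2.5, -0.9, 0.3], 2, -1]
    - [[4.7, -1.5, 0.3], 4, -1]
    - [[7, -2, 0.4], 6, -1]
    - [[9.3, -2.3, 0.4], 8, -1]

```text
t: 15.1
tcp_pos: [0.4957, -0.0633, 0.2055]
tool_rot: [0.35, 0.937, -0.001, -0.009]
force: [2.3, -0.5, -1.9]
finger_gap: 0.001
```

Emit:
servo_tool:
  rows:
    - [[2.4, -0.4, 0], 2, -1]
    - [[4.8, -0.9, 0], 4, -1]
    - [[7.1, -1.2, 0], 6, -1]
    - [[7.1, -1.2, 0], 6, -1]

```text
t: 15.5
tcp_pos: [0.4896, -0.0595, 0.2056]
tool_rot: [0.398, 0.917, -0.001, -0.009]
force: [-0.2, -0.9, -1.0]
finger_gap: -0.001
```

Run:
```python
from h import *
stud(4)
plan([-137,-139,-141,-143,-145])
```

```text
t 15.65 F [ 0.12 -0.55 -0.71] M [-0.142 -0.097 -0.01 ] Feq 0.23 +- 0.2 |Fxy| 0.57 tip r 0.0658 ang -121.4 yaw 133.1 tipz 0.0323
[[[0.1, -0.6, 0.3], 0.1, -1], [[2.4, -1.2, 0.3], 2.1, -1], [[4.6, -1.7, 0.3], 4.1, -1], [[6.9, -2.1, 0.4], 6.1, -1], [[9.2, -2.4, 0.4], 8.1, -1]]
```

Emit:
servo_tool:
  rows:
    - [[2.4, -1, 0.3], 2, -1]
    - [[4.6, -1.7, 0.3], 4, -1]
    - [[7, -2.1, 0.4], 6, -1]
    - [[9.2, -2.4, 0.4], 8, -1]

```text
t: 16.05
tcp_pos: [0.4821, -0.0546, 0.2055]
tool_rot: [0.461, 0.887, -0.001, -0.008]
force: [1.8, -1.7, -0.4]
finger_gap: 0.0
```

Emit:
servo_tool:
  rows:
    - [[2.4, -0.4, 0], 2, -1]
    - [[4.8, -0.9, 0], 4, -1]
    - [[7.1, -1.2, 0], 6, -1]
    - [[7.1, -1.2, 0], 6, -1]

```text
t: 16.45
tcp_pos: [0.477, -0.0495, 0.2056]
tool_rot: [0.507, 0.862, -0.002, -0.008]
force: [-0.4, -1.0, -1.0]
finger_gap: 0.0
```

Run:
```python
from h import *
stud(4)
plan([-151,-153,-155,-157,-159])
shot('side','s6.png')
i=cv2.imread('pics/s6.png');cv2.imwrite('pics/s6.png',cv2.resize(i[140:260,240:390],None,fx=5,fy=5,interpolation=cv2.INTER_CUBIC))
```

```text
t 16.6 F [ 0.03 -1.74 -0.76] M [-0.228 -0.062  0.026] Feq 1.63 +- 0.44 |Fxy| 1.74 tip r 0.0656 ang -135.3 yaw 119.1 tipz 0.0322
[[[0.3, -0.8, 0.2], 0.1, -1], [[2.5, -1.4, 0.2], 2.1, -1], [[4.8, -1.9, 0.3], 4.1, -1], [[7.1, -2.3, 0.3], 6.1, -1], [[9.4, -2.6, 0.3], 8.1, -1]]
```

View pics/s6.png

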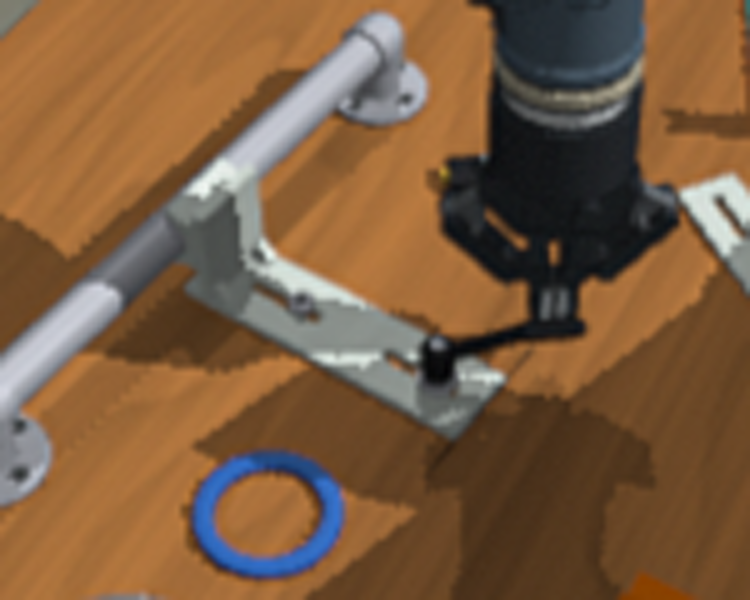

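The lever follows the finger (hub at (437,355), grip at (560,325) in the crop) and the bracket is still home on the line. I continue with smaller steps.

Emit:
servo_tool:
  rows:
    - [[2.5, -1, 0.2], 2, -1]
    - [[4.8, -1.7, 0.3], 4, -1]
    - [[7, -2.2, 0.3], 6, -1]
    - [[7, -2.2, 0.3], 6, -1]

```text
t: 17.05
tcp_pos: [0.4725, -0.045, 0.2056]
tool_rot: [0.551, 0.835, -0.002, -0.006]
force: [2.0, -4.0, -0.6]
finger_gap: 0.001
```

Emit:
servo_tool:
  rows:
    - [[2.4, -0.4, 0], 2, -1]
    - [[4.8, -0.9, 0], 4, -1]
    - [[7.1, -1.2, 0], 6, -1]
    - [[7.1, -1.2, 0], 6, -1]

```text
t: 17.45
tcp_pos: [0.4689, -0.0396, 0.2057]
tool_rot: [0.593, 0.805, -0.003, -0.006]
force: [-0.7, -6.6, -1.1]
finger_gap: 0.0
```

Run:
```python
from h import *
stud(4)
plan([-163,-165,-167,-169,-171])
```

```text
t 17.6 F [-0.38 -6.12 -1.08] M [-1.004  0.019  0.043] Feq 5.43 +- 0.19 |Fxy| 6.13 tip r 0.0655 ang -145.9 yaw 107.3 tipz 0.0323
[[[1.7, -1.4, 0.3], 0.3, -1], [[4.0, -2.0, 0.4], 2.3, -1], [[6.2, -2.4, 0.4], 4.3, -1], [[8.5, -2.8, 0.4], 6.3, -1], [[10.8, -3.2, 0.4], 8.3, -1]]
```

It is binding: about 5.6 N now. I advance carefully towards 11.5 N.

Emit:
servo_tool:
  rows:
    - [[1, -0.4, 0], 0.7, -1]
    - [[2, -0.8, 0], 1.4, -1]
    - [[3, -1.1, 0], 2, -1]
    - [[4, -1.4, 0], 2.5, -1]
    - [[4, -1.4, 0], 2.5, -1]

```text
t: 18.1
tcp_pos: [0.4672, -0.0373, 0.2058]
tool_rot: [0.61, 0.793, -0.003, -0.004]
force: [1.4, -8.3, -1.5]
finger_gap: 0.001
```

Run:
```python
from h import *
stud(5)
```

```text
t 18.3 F [ 0.8  -8.21 -2.2 ] M [-1.264 -0.126  0.057] Feq 8.23 +- 0.35 |Fxy| 8.25 tip r 0.0655 ang -148.0 yaw 104.9 tipz 0.0324
```

Emit:
servo_tool:
  rows:
    - [[1.2, -0.3, 0], 0.6, -1]
    - [[2.4, -0.6, 0], 1.2, -1]
    - [[3.4, -0.8, 0], 1.8, -1]
    - [[4.3, -1, 0], 2.4, -1]
    - [[5, -1.2, 0], 2.8, -1]
    - [[5, -1.2, 0], 2.8, -1]

```text
t: 18.9
tcp_pos: [0.4654, -0.0341, 0.2059]
tool_rot: [0.628, 0.778, -0.003, -0.003]
force: [0.7, -9.7, -3.1]
finger_gap: -0.004
```

Run:
```python
from h import *
stud(8)
```

```text
t 19.25 F [-0.18 -9.47 -2.15] M [-1.51   0.008  0.064] Feq 9.13 +- 0.28 |Fxy| 9.47 tip r 0.0653 ang -150.8 yaw 102.2 tipz 0.0325
```

Emit:
servo_tool:
  rows:
    - [[1.5, -0.3, 0], 0.5, -1]
    - [[3, -0.6, 0], 1, -1]
    - [[4, -0.8, 0], 1.5, -1]
    - [[5, -1, 0], 2, -1]
    - [[5.5, -1.1, 0], 2.4, -1]
    - [[6, -1.2, 0], 2.8, -1]
    - [[6, -1.2, 0], 2.8, -1]

```text
t: 19.95
tcp_pos: [0.4636, -0.03, 0.2059]
tool_rot: [0.646, 0.764, -0.004, -0.001]
force: [-0.5, -11.1, -2.6]
finger_gap: 0.002
```

Run:
```python
from h import *
stud(8)
```

```text
t 20.3 F [ -0.64 -11.29  -1.77] M [-1.839  0.113  0.055] Feq 10.71 +- 0.23 |Fxy| 11.31 tip r 0.0651 ang -154.3 yaw 99.6 tipz 0.0325
```

Emit:
servo_tool:
  rows:
    - [[1.5, -0.3, 0], 0.4, -1]
    - [[3, -0.6, 0], 0.7, -1]
    - [[4, -0.8, 0], 1, -1]
    - [[4.8, -0.9, 0], 1.2, -1]
    - [[5.2, -1, 0], 1.3, -1]
    - [[5.2, -1, 0], 1.3, -1]

```text
t: 20.9
tcp_pos: [0.4625, -0.0269, 0.206]
tool_rot: [0.653, 0.757, -0.004, 0.0]
force: [-0.6, -12.6, -2.3]
finger_gap: 0.001
```

Run:
```python
from h import *
stud(10)
```

```text
t 21.35 F [ -1.14 -12.94  -2.44] M [-2.083  0.132  0.035] Feq 11.95 +- 0.18 |Fxy| 12.99 tip r 0.0648 ang -156.8 yaw 98.4 tipz 0.0325
```

The lever is hand-tight: about 12 N square to the arm, referred to 64 mm. I back off and rise.

Emit:
servo_tool:
  rows:
    - [[-2, 0, 0], 0, -1]
    - [[-6, 0, 0], 0, -1]
    - [[-14, 0, 0], 0, -1]
    - [[-22, 0, 0], 0, -1]
    - [[-24, 0, -30], 0, -1]
    - [[-24, 0, -80], 0, -1]
    - [[-24, 0, -130], 0, -1]
    - [[-24, 0, -150], 0, -1]

```text
t: 22.15
tcp_pos: [0.4675, -0.0501, 0.3601]
tool_rot: [0.653, 0.757, -0.003, 0.003]
force: [-0.0, -0.9, 0.2]
finger_gap: 0.001
```

Run:
```python
from h import *
stud(4)
w=shot('wrist')['image'];s=shot('side');im=s['image'];p=cloud(s)
cv2.imwrite('pics/end.png',cv2.resize(im[140:260,220:370],None,fx=5,fy=5,interpolation=cv2.INTER_CUBIC))
c=im.max(2);m=(c<80)&(p[...,2]>.044)&(p[...,2]<.065)&(np.hypot(p[...,0]-STUD[0],p[...,1]-STUD[1])<.085)
q=p[m][:,:2]-STUD;q=q[np.hypot(*q.T)>.03];print(len(q),np.degrees(np.arctan2(*q.mean(0)[::-1])))
```

```text
t 22.3 F [ 0.38 -0.46  0.2 ] M [-0.029 -0.004 -0.004] Feq 0.61 +- 0.09 |Fxy| 0.6 tip r 0.0731 ang -138.2 yaw 98.4 tipz 0.1841
66 -173.84879247748106
```

View pics/end.png

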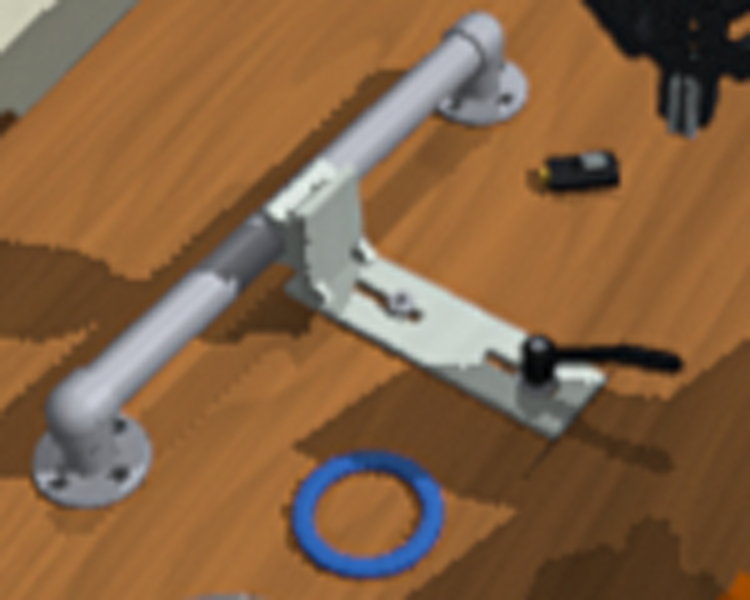

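The view shows the foot's near edge at the scribed line (555,440), the saddle against the pipe, and the lever resting at about -174°. One close check of the edge against the line from the wrist camera.

Run:
```python
from h import *
s=shot('wrist');im=s['image'];p=cloud(s)
d=np.hypot(p[...,0]-.4925,p[...,1]+.0);v,u=np.unravel_index(np.nanargmin(d),d.shape);print(u,v,d[v,u])
v0=max(0,min(250,v-75));u0=max(0,min(440,u-100));cv2.imwrite('pics/chk.png',cv2.resize(im[v0:v0+150,u0:u0+200],None,fx=4,fy=4,interpolation=cv2.INTER_CUBIC));print(u0,v0)
th=np.radians(-6.5);ex=np.array([np.cos(th),np.sin(th)]);ey=np.array([-ex[1],ex[0]])
a=p[...,:2]@ex;b=p[...,:2]@ey
f=(p[...,2]>.004)&(p[...,2]<.009)&(abs(b-.054)<.022)&(a<.5)
for c in np.arange(.034,.075,.006):
    k=f&(abs(b-c)<.003)
    if k.any(): print('edge',round(c,3),a[k].min().round(4))
g=im.max(2)
for lo,hi in((.002,.027),(.081,.106)):
    k=(abs(p[...,2])<.004)&(b>lo)&(b<hi)&(abs(a-.492)<.012)
    if k.sum()>20:
        h,_=np.histogram(a[k],24,(.48,.504),weights=g[k]);n,_=np.histogram(a[k],24,(.48,.504));print('profile',lo,(h/np.maximum(n,1)).round(0).astype(int).tolist())
```

```text
359 124 0.0002854950470111215
259 49
edge 0.034 0.489
edge 0.04 0.4943
edge 0.052 0.4892
edge 0.058 0.4892
edge 0.064 0.4893
edge 0.07 0.4894
profile 0.002 [4, 1, 4, 3, 6, 9, 10, 2, 1, 7, 7, 7, 7, 1, 5, 1, 2, 3, 3, 7, 7, 11, 5, 9]
profile 0.081 [3, 4, 0, 2, 7, 5, 6, 7, 5, 7, 5, 8, 3, 2, 1, 5, 6, 5, 8, 5, 1, 0, 6, 8]
```

View pics/chk.png

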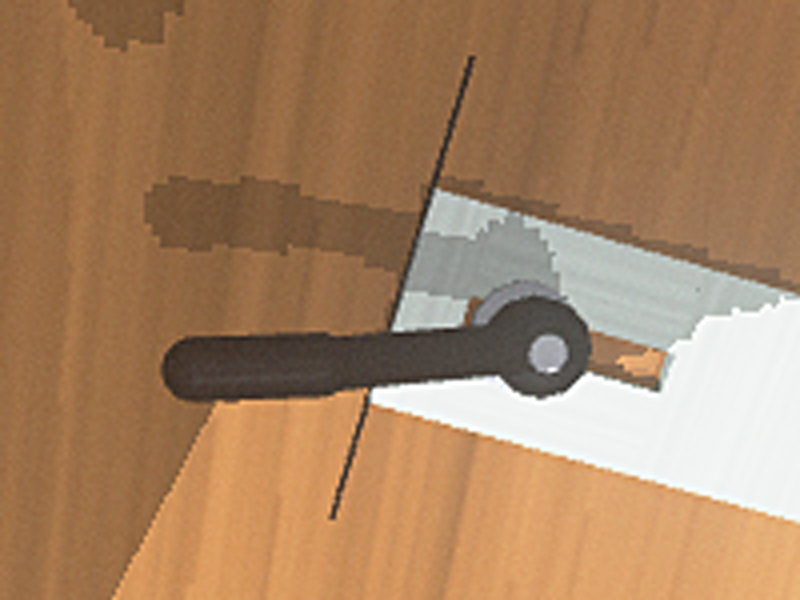

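The scribed line runs straight along the foot's near edge, from (440,185) to (370,400), so the bracket stayed home while it was clamped. (The histogram profile was badly normalised, because uint8 values wrapped around, so I ignored it.) I hand in the job.

```bash
python3 -c "
from h import *
st();print(sign_off())"
```

```text
t 22.45 pos [ 0.4662 -0.0496  0.3548] rot [ 0.6533  0.7571 -0.0049 -0.0015] F [-0.39 -0.6  -0.61] gap -0.002
the job is handed in; nothing more can be done
None
```

The bracket is home against the pipe and clamped, and I signed the job off at about 22 s of the 64 s allowed. `sign_off()` gives no verdict.

- **Bracket:** I slid it home with closed fingers on the upright. Drag was mostly 2–4 N once I raised the tool 1 mm. Before that, one reading during the approach, short of the pipe, was 9 N sideways with 10 N upward on the tool. I seated it with about 9 N at the finger, and readings near the pipe stayed well under its 20 N limit.
- **Lever:** I pushed its grip clockwise through about 1.8 rad. It began to bind at roughly 1.5 rad, and I stopped there on the force reading.
- **Tightness:** the last reading was about 12 N from the moment about the stud. Summing the force square to the finger instead gave about 12.6 N. The two disagree by about 0.6 N, and both are close to the 11–12 N wanted and below the 16 N limit.

**Last checks:**
- The close wrist picture after release shows the foot's near edge on the scribed line, so clamping did not shift it.
- In the side picture the lever stayed where I left it, at about -174°. The gasket and switch looked undisturbed. I did not check the hub cap up close at the end, but the arm never worked near it.
- The arm was 15 cm clear with roughly zero force on it.
- A numeric check of the scribed line's position failed because of a bug in my script, so the picture is the evidence for that.

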